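# Try the toolbox lid, free its barrel bolt if caught, hold the lid open

## Task

Try the lid of the wooden toolbox first: tug it up by its bar pull leaving the bolt as it is, firmly enough to feel whether the brass bolt holds it, but without forcing it. If it is caught, slide the bolt back by its upright knob to free it, then raise the lid by the bar pull until its front edge stands at least a hand's breadth (about 100 mm) above where it lay; if it comes freely, just raise it that far. The lid falls shut by itself, so finish still gripping the pull and holding the lid still and open, and leave the stone, reamer, marking gauge and peg block where they lie.

Things in the scene. Friction and masses are not known exactly. Their poses are not given: they have to be found in the camera images.
- toolbox: Wooden toolbox fixed on the bench, 260 mm (its x) by 300 mm (its y) by 130 mm high. Origin at the centre of its underside; its -x side is the front, roughly towards the robot, z up. Its top, level at 130 mm, is in two parts: a fixed ledge along the front (x from -130 to -62 mm) that carries the bolt, and behind it the lid.
- lid (a joint): Angle of the toolbox lid in rad: 0 shut, grows as the front edge rises, stop at 1.3. The lid is 12 mm thick, 175 mm deep from hinge to front edge, about 0.6 kg (varies by a quarter), without a stay, and falls shut when let go. 0.6 rad lifts the front edge 100 mm. If caught it rises only about 4 mm at the front edge (0.02 to 0.04 rad) and then stops hard; if it rises further it is free.
- lid_hinge (a point): Middle of the lid's hinge line, at toolbox (115, 0, 124) mm; the line runs along the toolbox's y.
- lid_pull: Bar pull on the lid: a level round wooden bar 10 mm thick, 100 mm long along toolbox y, on two posts, its axis 40 mm above the lid's top. Origin at the middle of the bar, with the lid shut at toolbox (-30, -55, 170) mm, 145 mm in front of the hinge line and 46 mm above it; moves and turns with the lid.
- lid_cap: Brass cap, 28 by 84 by 25 mm high, on the lid's front edge, origin under its centre, with the lid shut at toolbox (-46, 65, 130) mm; moves with the lid. The bolt's nose reaches about 10 to 14 mm into it. A catch plate inside may lie under the nose, so that the lid is caught, or may not; neither the look nor the bolt's position tells, only a tug.
- bolt: Brass bolt on the front ledge, sliding along toolbox x. Its knob, an upright cylinder 12 mm across, stands free from 145 to 184 mm above the bench; origin on the knob's axis at 170 mm. Shut: origin at toolbox (-95, 65, 170) mm; it may start drawn up to 4 mm. It draws towards toolbox -x to a stop at x = -119 mm; drawn 15 mm or more it is clear of the lid. Stiff (about 4 N), stays where left.
- stone: Round flat river stone, 82 mm across, 43 mm high, lying loose beside the toolbox's +y end; leave it. Origin at the centre of its underside.
- reamer: Steel peg reamer with a wooden handle, 170 mm long and 28 mm high, lying loose beside the toolbox's -y end; leave it. Origin under its middle.
- gauge: Boxwood marking gauge, 190 mm beam with a 60 by 24 by 52 mm fence, lying loose in front of the toolbox; leave it. Origin under the middle of the beam.
- peg_block: Wooden block 50 by 130 mm holding three upright tuning pegs, 80 mm high in all, standing loose behind the toolbox; leave it. Origin at the centre of its underside.

How it is judged:
By the outcome, as a careful person would: the job done as asked, in the order asked, and still so for the second after the job is handed in, while the arm keeps its last pose, push and grip.
It also fails if it takes over 64 s, if anything falls off the work surface, if the arm or the gripper's body presses on something with over 40 N, if the wrist force passes 120 N, or if a joint passes its speed limit or range.

## Robot

A 7-joint arm with a two-finger parallel gripper is mounted at the origin on the work surface. World frame = base frame: x ahead of the robot, y to its left, z up, the work surface at z = 0. Lengths are in m, angles in degrees, forces in N, time in s.
With the tool pointing down it reaches from about 0.425 to 0.875 m from the base axis. Payload 4.7 kg.
Tool frame: the origin (TCP) lies midway between the tips of the shut fingers; the grasp point (between the pads) lies 19 mm behind it; z points along the fingers, x is the direction in which the jaws open and shut, and the axes are right-handed (so a half turn about z gives the same grasp; the last joint's range is limited). The gripper opens to 87 mm and grips with 3 to 60 N. Pads are 19 mm wide; open, the fingers measure 117 mm over their backs; the gripper's body (75 mm by 190 mm) begins 51 mm behind the grasp point.
Start: joints at [-70.984, 18.392, -4.016, 83.108, 1.295, 78.541, -3.26], TCP at [0.203, 0.617, 0.223] pointing down, gripper open.
Joint ranges: [-163.93, 163.93], [-17.29, 119.83], [-79.2, 71.16], [3.27, 140.29], [-89.18, 269.18], [5.43, 117.66], [-154.24, 154.24]. Speed limits (degrees/s): [147.25, 147.25, 180, 180, 180, 180, 180].

## Interface

Orientations are given as [roll, pitch, yaw] about the fixed x, y, z axes, in that order (R = Rz(yaw) Ry(pitch) Rx(roll)).
In Python, from cell import telemetry, optics, env gives the robot as it stands.
- The arm moves only by the tool arm_command, never from a script. Its arguments are lists of equal length, an entry for each row: "translation": the shift along the tool's x, y, z in cm, a list of three; "twist": the turn about the tool's z in degrees. In form: {"translation": [[x, y, z], ...], "twist": [twist, ...]}. A call has 1 to 10 rows; each row shifts and turns the pose as measured when the row begins, along the tool's axes as they then stand; what a row does not reach is not made up. A row lasts 1/8 s, in which the tool goes at most 62.5 mm and 10.7 degrees, less where a joint would pass 70% of its speed; a pose out of reach is approached as far as the arm can. A call is refused whole if a number of a shift passes 6.25 or a number of a turn 10.7, either way. A call with a gripper value outside its range is refused whole. "grip" is the opening in per cent of the stroke, from 0 (shut) to 100 (fully open), set as the call begins (left out, the last holds). The fingers move at their own pace and stop on an object; "force" is the grip in N (left out, the last holds). Time passes only in rows, so rows that do not move let the fingers close. It gives the time, the measured TCP pose, the force and the opening at its end, in the units of the state.
- telemetry.get_obs(): the state, without advancing time (a new reading comes with each control period).
- optics.read_camera(name): name is "scene" or "top" or "wrist"; returns a dict with "img" (384x512x3 uint8, blue, green, red), "fx", "fy", "cx", "cy" (pixels), "extrinsics" (4x4, takes a point from camera to world coordinates); the wrist camera has in their place "hand_eye" (4x4, takes a point from camera to tool coordinates, whose origin is the TCP and whose axes are the tool frame's). Camera axes: x right, y up, looking along -z (the intrinsics and any distortion apply to the point x, -y, -z); pixel columns grow to the right and rows downward; lengths in m; the calibration is good to about 2 mm. A picture is of the moment at which its call begins: read the wrist's pose just before it. There is no depth.
- env.sign_off(): hands the job in, once; it reports no verdict.
The state is a dict: "time_s": time; "qpos": joint angles; "joint_velocities": joint speeds; "effort": joint torques, N m; "tool_pos": TCP position; "tool_rot": TCP orientation; "force": force on the tool from outside, world axes, zero at the start; "wrist_torque": the same for the moment, N m; "grip_width": finger opening in m.
Only numpy, scipy, OpenCV 4.12 (cv2) and the standard library are available. Lean on these libraries where they do the work, as an engineer would, in place of code of your own. Each camera call takes 0.05 s, during which the arm holds its last target. There are 200 camera calls.

## Working session

There is one attempt and no reset: what is moved stays moved. The work goes in short steps, Python scripts to look and compute and a tool call to move; the robot and the scene stay as the last step left them, time stands still between calls to the robot, and variables do not carry over. Pictures are saved under pics/ and viewed, about 8 in all and at most 12, crops included, and the job is handed in when it is done.

Besides the shell and the picture viewer there is one more tool, called in YAML: its name, and indented under it one key for each argument. arm_command: Moves the arm, as the interface text tells. Its arguments: {"type":"object","properties":{"translation":{"type":"array","items":{"type":"array","items":{"type":"number"}}},"twist":{"type":"array","items":{"type":"number"}},"grip":{"type":"number"},"force":{"type":"number"}},"required":["translation","twist"]}

```bash
mkdir -p pics; ls; python3 - <<'E'
from cell import telemetry, optics
import cv2,numpy as np,pickle
print(telemetry.get_obs())
d={}
for n in("scene","top"):
    c=optics.read_camera(n); d[n]=c; cv2.imwrite(f"pics/{n}0.png",c["img"]); print({k:v for k,v in c.items() if k!="img"})
pickle.dump(d,open("cams.pkl","wb"))
cv2.imwrite("pics/both.png",cv2.resize(d["top"]["img"],(800,600),interpolation=cv2.INTER_CUBIC))
E
```

```text
pics
{'time_s': 0.0, 'qpos': array([-70.9825055 ,  18.43969134,  -4.01528757,  83.17421813,
         1.29558975,  78.54071109,  -3.26008727]), 'joint_velocities': array([-7.06370475e-05, -1.16823875e-02,  7.16300253e-02,  1.77905965e-02,
        6.31452206e-02, -8.38504528e-02,  6.98072738e-02]), 'effort': array([-3.93655755e-04, -4.91303301e+01, -4.03953027e-01, -3.12521839e+01,
       -6.38593105e-02,  4.39890660e-02,  1.83236234e-04]), 'tool_pos': array([0.20300447, 0.61690876, 0.22146032]), 'tool_rot': array([1.79993632e+02, 1.09346375e-01, 7.17920329e+01]), 'force': array([ 0.38191778, -0.03947956,  0.52111856]), 'wrist_torque': array([-0.07190969, -0.01025164,  0.00187285]), 'grip_width': 0.08758713031285625}
{'fx': 431.5653562749199, 'fy': 431.5653562749199, 'cx': 253.632579118786, 'cy': 196.78623801500052, 'extrinsics': array([[-0.75137758, -0.44177921,  0.49016616,  1.09182284],
       [ 0.65979609, -0.51428781,  0.54788427,  0.57897115],
       [ 0.01004261,  0.73507767,  0.67790852,  0.77834797],
       [ 0.        ,  0.        ,  0.        ,  1.        ]])}
{'fx': 494.22944581718394, 'fy': 494.22944581718394, 'cx': 253.92122337897763, 'cy': 190.74365106782267, 'extrinsics': array([[ 1.90206232e-02,  9.84743152e-01, -1.72971504e-01,
         3.84215383e-01],
       [-9.99818206e-01,  1.89640598e-02, -1.97973299e-03,
         3.11076400e-02],
       [ 1.33071345e-03,  1.72977715e-01,  9.84924839e-01,
         1.35039532e+00],
       [ 0.00000000e+00,  0.00000000e+00,  0.00000000e+00,
         1.00000000e+00]])}
```

View pics/both.png

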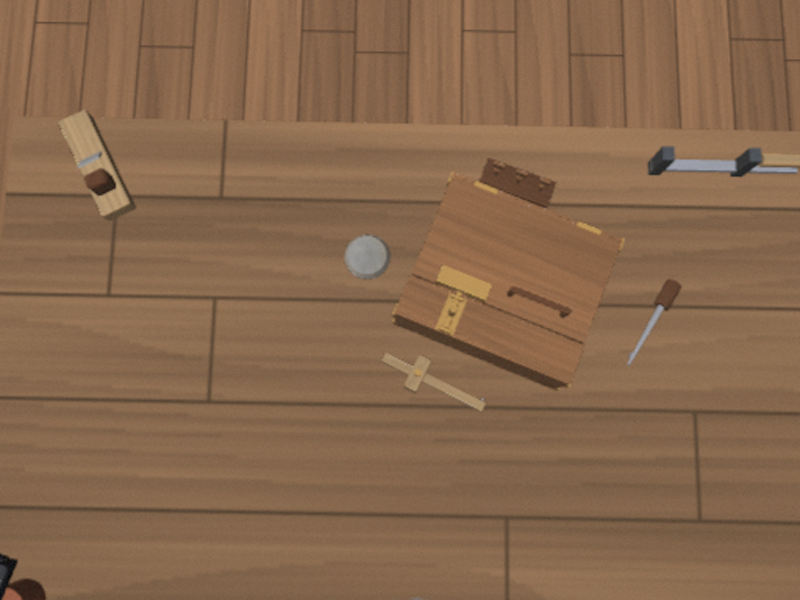

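View pics/scene0.png

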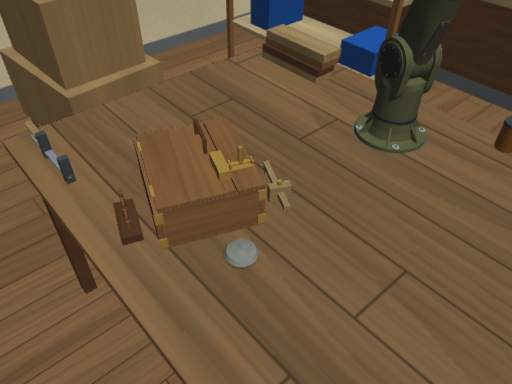

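The top view shows the toolbox turned about -20°, with its corners (800×600 px) near (452,175), (622,242), (568,387) and (395,318). The bolt is near (452,310) and the pull near (540,300). The scene view agrees. I'll enlarge both for measuring.

```bash
python3 - <<'E'
import cv2,pickle
d=pickle.load(open("cams.pkl","rb"))
cv2.imwrite("pics/topc.png",cv2.resize(d["top"]["img"][105:255,245:405],None,fx=4,fy=4,interpolation=cv2.INTER_CUBIC))
cv2.imwrite("pics/scc.png",cv2.resize(d["scene"]["img"][110:250,120:300],None,fx=4,fy=4,interpolation=cv2.INTER_CUBIC))
E
```

```text
(no output)
```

View pics/topc.png

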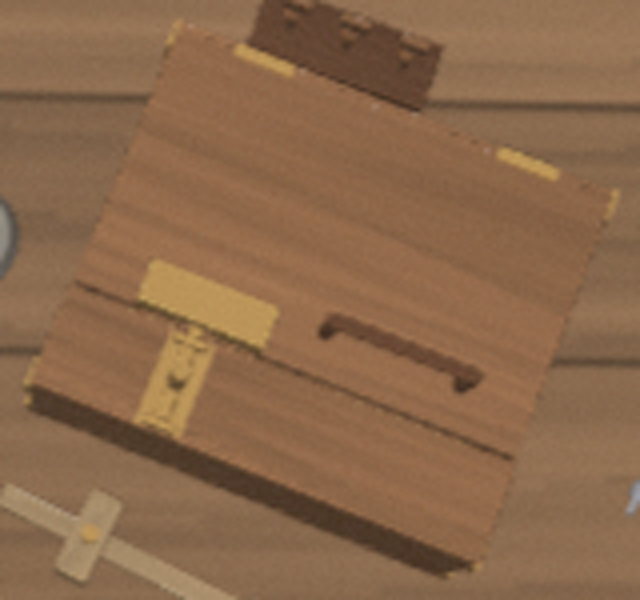

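View pics/scc.png

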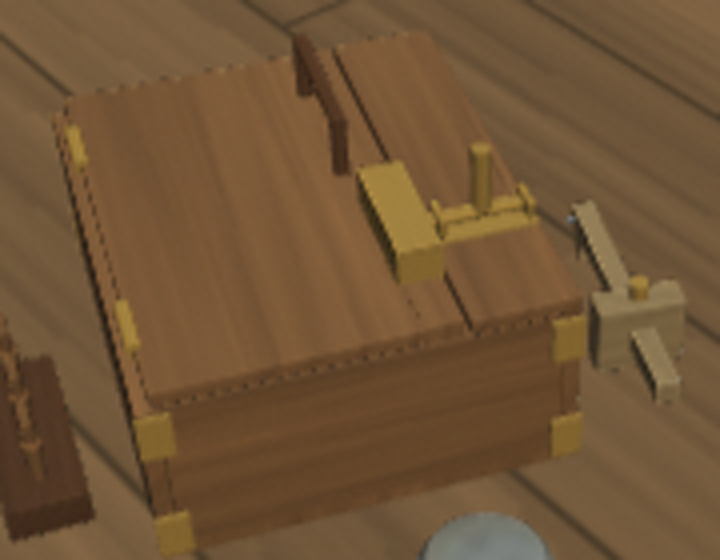

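The top crop shows the box corners at (180,22), (616,192), (480,563) and (33,386), and the bar ends at (327,318) and (482,378). The scene crop shows corners at (62,103), (418,35), (582,302) and (150,400), and the knob top at (480,147). Next I fit the box pose to these points.

```bash
cat > h.py <<'E'
import numpy as np
def proj(c,E,P):
    p=(np.c_[P,np.ones(len(P))]@np.linalg.inv(E).T)[:,:3]
    return np.c_[c["cx"]+c["fx"]*p[:,0]/-p[:,2], c["cy"]-c["fy"]*p[:,1]/-p[:,2]]
def box(p,P):
    P=np.asarray(P)/1000; c,s=np.cos(p[2]),np.sin(p[2])
    return np.c_[p[0]+c*P[:,0]-s*P[:,1],p[1]+s*P[:,0]+c*P[:,1],P[:,2]]
E
python3 - <<'E'
import pickle,numpy as np
from h import *
from scipy.optimize import least_squares
d=pickle.load(open("cams.pkl","rb"))
T=[(180,22,130,150,130),(616,192,130,-150,130),(480,563,-130,-150,130),(33,386,-130,150,130),(327,318,-30,-7,175),(482,378,-30,-103,175)]
S=[(62,103,130,-150,130),(418,35,-130,-150,130),(582,302,-130,150,130),(150,400,130,150,130),(480,147,-95,65,184)]
T=np.array(T,float);S=np.array(S,float)
uT=(T[:,:2]+.5)/4-.5+[245,105];uS=(S[:,:2]+.5)/4-.5+[120,110]
fT=lambda p:proj(d["top"],d["top"]["extrinsics"],box(p,T[:,2:]))-uT
fS=lambda p:proj(d["scene"],d["scene"]["extrinsics"],box(p,S[:,2:]))-uS
for n,f in(("top",lambda p:fT(p).ravel()),("scene",lambda p:fS(p).ravel()),("both",lambda p:np.r_[fT(p).ravel(),fS(p).ravel()])):
    r=least_squares(f,[.6,0,-.35]);print(n,r.x,np.degrees(r.x[2]));
print(fT(r.x).round(1),fS(r.x).round(1))
p=r.x;np.save("pose.npy",p)
print(box(p,[(-30,-55,170),(-95,65,170),(-30,0,170),(115,0,124)]))
E
```

```text
top [ 0.6394907  -0.14791665 -0.36444072] -20.880914861847145
scene [ 0.63803186 -0.1444228  -0.3583942 ] -20.534475343366548
both [ 0.63845842 -0.14657537 -0.36060756] -20.661291219486277
[[-1.  -0.6]
 [ 0.1 -1.2]
 [-0.1  1.4]
 [-1.6  0.9]
 [ 0.4  1. ]
 [-0.9  0.5]] [[-3.6 -0.7]
 [ 2.2 -1.9]
 [ 1.5 -2. ]
 [-3.4  0.7]
 [ 0.1  0. ]]
[[ 0.59098159 -0.18745263  0.17      ]
 [ 0.57250335 -0.05223593  0.17      ]
 [ 0.61038794 -0.13599008  0.17      ]
 [ 0.74606192 -0.18715229  0.124     ]]
```

Both cameras agree to within about 3 mm. I'll swing the arm on an arc at height towards the box, then refine with the wrist camera.

arm_command:
  translation:
    - [-0.3,5.8,-1]
    - [-0.3,5.8,-1]
    - [-0.3,5.8,-1]
    - [-0.3,5.8,-1]
    - [-0.3,5.8,-1]
    - [-0.3,5.8,-1]
    - [-0.3,5.8,-1]
    - [-0.3,5.8,-1]
    - [-0.3,5.8,-1]
    - [-0.3,5.8,-1]
  twist: [5.3,5.3,5.3,5.3,5.3,5.3,5.3,5.3,5.3,5.3]

```text
time_s: 1.35
tool_pos: [0.6011, 0.2111, 0.3157]
tool_rot: [179.7, 0.8, 17.9]
force: [0.5, -0.4, -0.7]
grip_width: 0.0868
```

arm_command:
  translation:
    - [0,6,0]
    - [0,6,0]
    - [0,6,0]
    - [0,6,0]
    - [0,6,0]
    - [0,6,0]
    - [0,6,0]
    - [0,0,0]
    - [0,0,0]
  twist: [5.5,5.5,5.5,5.5,5.5,5.5,5.5,0,0]

```text
time_s: 2.48
tool_pos: [0.6043, -0.22, 0.3155]
tool_rot: [179.0, 0.6, -22.5]
force: [-0.3, 0.4, -0.6]
grip_width: 0.0869
```

```bash
cat >> h.py <<'E'
def toolE(o):
    from scipy.spatial.transform import Rotation as R
    T=np.eye(4);T[:3,:3]=R.from_euler("xyz",o["tool_rot"],degrees=True).as_matrix();T[:3,3]=o["tool_pos"];return T
E
python3 - <<'E'
from cell import telemetry, optics
import cv2,pickle
from h import *
o=telemetry.get_obs();c=optics.read_camera("wrist");pickle.dump((o,c),open("w1.pkl","wb"))
print(o["tool_pos"],o["tool_rot"],o["force"]);E=toolE(o)@c["hand_eye"];p=np.load("pose.npy")
im=cv2.resize(c["img"],(800,600),interpolation=cv2.INTER_CUBIC)
for u in proj(c,E,box(p,[(-30,-5,175),(-30,-105,175),(-95,65,184),(-130,-150,130),(-130,150,130),(130,150,130),(-60,23,155),(-60,107,155)])):
    print(((u+.5)*1.5625-.5).round(1)); cv2.drawMarker(im,tuple(int(v) for v in (u+.5)*1.5625),(0,255,0),cv2.MARKER_CROSS,10,1)
cv2.imwrite("pics/w1.png",im)
E
```

```text
[ 0.60426526 -0.22004344  0.31547482] [179.0240339    0.6244281  -22.45726032] [-0.25989263  0.43498333 -0.61449342]
[370.1 166. ]
[377.9 315. ]
[251.   44.5]
[263.7 353.9]
[210.3 -75.9]
[613.4 -93.5]
[325.8 124.3]
[315.  -20.2]
```

View pics/w1.png

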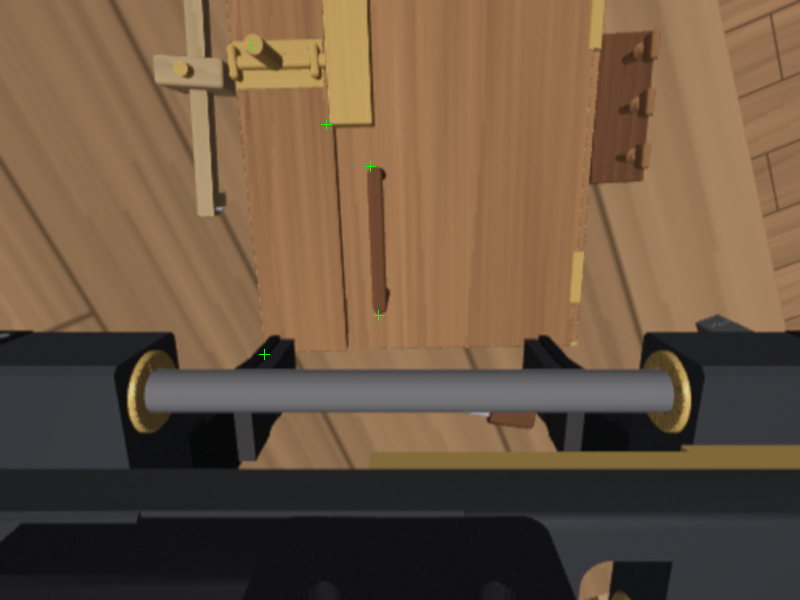

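The wrist view matches the prediction to 1–3 mm: bar ends at (375,168) and (379,313), knob top (254,43), cap corner (331,124), front corner (265,351). I'll refit with these points added and compute the move.

```bash
python3 - <<'E'
import pickle
from h import *
from scipy.optimize import least_squares
o,c=pickle.load(open("w1.pkl","rb"));E=toolE(o)@c["hand_eye"]
W=np.array([(375,168,-30,-5,175),(379.5,313,-30,-105,175),(331,124,-60,23,155),(372,124,-32,23,155),(265,350,-130,-150,130)],float)
u=(W[:,:2]+.5)/1.5625-.5
f=lambda p:(proj(c,E,box(p,W[:,2:]))-u).ravel()
r=least_squares(f,np.load("pose.npy"));print(r.x,np.degrees(r.x[2]),r.fun.round(1))
p=(r.x+np.load("pose.npy"))/2;p=r.x*.7+.3*np.load("pose.npy");np.save("pose2.npy",p)
P=box(p,[(-30,-55,170),(-95,65,170)]);print(p,np.degrees(p[2]),P)
T=toolE(o);print((P-T[:3,3])@T[:3,:3]*100)
# knob x along box with p: ray check at z=184
q=(np.array([254,43])+.5)/1.5625-.5
d=E[:3,:3]@np.array([(q[0]-c["cx"])/c["fx"],-(q[1]-c["cy"])/c["fy"],-1]);X=E[:3,3]+d*(.184-E[2,3])/d[2]
a=p[2];print("knob top in box",np.array([[np.cos(a),np.sin(a)],[-np.sin(a),np.cos(a)]])@(X[:2]-p[:2])*1000)
E
```

```text
[ 0.64105584 -0.14834786 -0.3781771 ] -21.667951789777614 [-0.1 -1.2  0.1  1.4 -0.  -0.2  0.6 -0.7 -0.7  1.3]
[ 0.64027661 -0.14781611 -0.37290624] -21.36595361869021 [[ 0.59230065 -0.18810639  0.17      ]
 [ 0.57548675 -0.05267267  0.17      ]]
[[ -2.16702617  -2.74231091  14.52736136]
 [ -8.89399657 -14.61586314  14.39841608]]
knob top in box [-96.07868782  65.07959209]
```

arm_command:
  translation:
    - [-2.2,-2.7,0]
    - [0,0,3]
    - [0,0,3]
    - [0,0,3]
    - [0,0,0]
    - [0,0,0]
  twist: [-1,0,0,0,0,0]
  grip: 60

```text
time_s: 3.28
tool_pos: [0.5962, -0.1768, 0.2237]
tool_rot: [179.1, 0.6, -20.4]
force: [-0.1, -0.7, 0.7]
grip_width: 0.0525
```

```bash
cat >> h.py <<'E'
def rel(pts):
    from cell import telemetry
    o=telemetry.get_obs();p=np.load("pose2.npy");T=toolE(o)
    a=p[2];d=o["tool_pos"][:2]-p[:2]
    print("tcp in box mm",np.round([1000*(np.cos(a)*d[0]+np.sin(a)*d[1]),1000*(-np.sin(a)*d[0]+np.cos(a)*d[1]),1000*o["tool_pos"][2]],1),"rot",o["tool_rot"].round(1),"dyaw",round(o["tool_rot"][2]-np.degrees(a),1),"F",o["force"].round(1),"M",o["wrist_torque"].round(2),"w",o["grip_width"],"t",o["time_s"])
    print("tool cm",((box(p,pts)-T[:3,3])@T[:3,:3]*100).round(2))
E
python3 -c "
from h import *;rel([(-30,-55,156)])"
```

```text
tcp in box mm [-30.5 -43.  223.7] rot [179.1   0.6 -20.4] dyaw 0.9 F [-0.1 -0.7  0.7] M [-0.17  0.05 -0.01] w 0.052514478284929896 t 3.275
tool cm [[0.09 1.09 6.79]]
```

arm_command:
  translation:
    - [0.1,1.1,2]
    - [0,0,2]
    - [0,0,1.5]
    - [0,0,0]
    - [0,0,0]
  twist: [0.9,0,0,0,0]

```text
time_s: 3.9
tool_pos: [0.5936, -0.1913, 0.1687]
tool_rot: [179.1, 0.3, -21.5]
force: [-0.4, -0.5, -0.3]
grip_width: 0.0523
```

```bash
python3 -c "
from h import *;rel([(-30,-55,156)])"
```

```text
tcp in box mm [-27.6 -57.5 168.7] rot [179.1   0.3 -21.5] dyaw -0.1 F [-0.4 -0.5 -0.3] M [-0.07  0.07  0.06] w 0.05226447174000468 t 3.9
tool cm [[-0.23 -0.27  1.26]]
```

arm_command:
  translation:
    - [-0.2,-0.2,1.3]
    - [0,0,0]
    - [0,0,0]
  twist: [0,0,0]

```text
time_s: 4.28
tool_pos: [0.5929, -0.1888, 0.1558]
tool_rot: [179.1, 0.2, -21.5]
force: [0.1, 0.1, 0.1]
grip_width: 0.0522
```

```bash
python3 -c "
from h import *;rel([(-30,-55,156)])
from cell import optics;import cv2;cv2.imwrite('pics/w2.png',optics.read_camera('wrist')['img'])"
```

```text
tcp in box mm [-29.2 -55.4 155.8] rot [179.1   0.2 -21.5] dyaw -0.1 F [0.1 0.1 0.1] M [-0.05  0.05 -0.  ] w 0.052231492156571774 t 4.275
tool cm [[-0.08 -0.04 -0.02]]
```

View pics/w2.png

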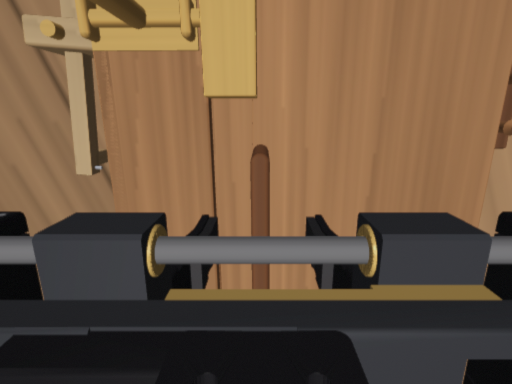

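The bar (column ~261) lies centred between the fingers (columns ~205 and ~318). I'll close on it.

arm_command:
  translation:
    - [0,0,0]
    - [0,0,0]
    - [0,0,0]
    - [0,0,0]
    - [0,0,0]
    - [0,0,0]
  twist: [0,0,0,0,0,0]
  grip: 0
  force: 30

```text
time_s: 5.08
tool_pos: [0.5923, -0.1883, 0.1562]
tool_rot: [179.1, 0.3, -21.5]
force: [-0.6, 0.7, 1.3]
grip_width: 0.0089
```

```bash
python3 -c "
from h import *;rel([(-30,-55,156)])"
```

```text
tcp in box mm [-29.9 -55.2 156.2] rot [179.1   0.3 -21.5] dyaw -0.1 F [-0.6  0.7  1.3] M [0.06 0.37 0.02] w 0.008898699805872528 t 5.075
tool cm [[-0.01 -0.02  0.02]]
```

arm_command:
  translation:
    - [0,0,-0.2]
    - [0,0,0]
  twist: [0,0]

```text
time_s: 5.32
tool_pos: [0.5924, -0.1884, 0.1568]
tool_rot: [179.1, 0.3, -21.5]
force: [0.5, -1.1, -5.5]
grip_width: 0.0085
```

arm_command:
  translation:
    - [0,0,-0.2]
    - [0,0,0]
  twist: [0,0]

```text
time_s: 5.58
tool_pos: [0.5928, -0.1886, 0.158]
tool_rot: [179.0, 0.2, -21.5]
force: [0.3, -1.4, -4.9]
grip_width: 0.0089
```

arm_command:
  translation:
    - [0,0,-0.2]
    - [0,0,0]
  twist: [0,0]

```text
time_s: 5.82
tool_pos: [0.5933, -0.1888, 0.1597]
tool_rot: [179.0, 0.2, -21.5]
force: [2.7, -1.3, -6.7]
grip_width: 0.009
```

arm_command:
  translation:
    - [0,0,-0.2]
    - [0,0,0]
  twist: [0,0]

```text
time_s: 6.08
tool_pos: [0.5933, -0.1888, 0.1596]
tool_rot: [179.0, 0.2, -21.5]
force: [2.9, -1.8, -6.5]
grip_width: 0.0089
```

arm_command:
  translation:
    - [0,0,-0.4]
    - [0,0,0]
  twist: [0,0]

```text
time_s: 6.32
tool_pos: [0.5933, -0.1888, 0.1598]
tool_rot: [178.8, 0.2, -21.5]
force: [1.9, -1.2, -4.9]
grip_width: 0.0087
```

arm_command:
  translation:
    - [0,0,-0.5]
    - [0,0,-0.3]
  twist: [0,0]

```text
time_s: 6.58
tool_pos: [0.5935, -0.189, 0.1607]
tool_rot: [178.6, 0.2, -21.5]
force: [10.0, -3.8, -23.5]
grip_width: 0.0093
```

The lid rose about 4 mm and then stopped: the pull went from ~5 N to 24 N with under 1 mm more travel, so it is caught. I'll lower it, release and go to the knob.

arm_command:
  translation:
    - [0,0,0.2]
    - [0,0,0.2]
    - [0,0,0.1]
    - [0,0,0]
  twist: [0,0,0,0]

```text
time_s: 7.08
tool_pos: [0.5923, -0.1886, 0.1569]
tool_rot: [178.7, 0.4, -21.5]
force: [0.9, -0.6, -4.1]
grip_width: 0.0087
```

arm_command:
  translation:
    - [0,0,0]
    - [0,0,0]
    - [0,0,0]
    - [0,0,0]
  twist: [0,0,0,0]
  grip: 45

```text
time_s: 7.58
tool_pos: [0.5935, -0.189, 0.1598]
tool_rot: [178.8, 0.2, -21.5]
force: [-0.0, -0.4, 0.7]
grip_width: 0.0365
```

```bash
python3 -c "
from h import *;rel([(-96,65,220)])"
```

```text
tcp in box mm [-28.6 -55.4 159.8] rot [178.8   0.2 -21.5] dyaw -0.1 F [-0.  -0.4  0.7] M [-0.09  0.1   0.01] w 0.03652045061923924 t 7.575
tool cm [[ -6.78 -11.89  -6.25]]
```

arm_command:
  translation:
    - [0,0,-3.2]
    - [0,0,-3.2]
    - [0,0,0]
    - [-2.2,-3.9,0]
    - [-2.2,-3.9,0]
    - [-2.2,-3.9,0]
    - [0,0,0]
    - [0,0,0]
  twist: [0,0,0,0,0,0,0,0]

```text
time_s: 8.57
tool_pos: [0.5729, -0.0522, 0.2184]
tool_rot: [178.6, 0.5, -21.6]
force: [0.0, 0.2, -0.2]
grip_width: 0.0393
```

```bash
python3 -c "
from h import *;rel([(-96,65,158)])"
```

```text
tcp in box mm [-97.6  64.5 218.4] rot [178.6   0.5 -21.6] dyaw -0.3 F [ 0.   0.2 -0.2] M [-0.1   0.1   0.01] w 0.03928314337039952 t 8.575
tool cm [[ 0.21 -0.2   6.04]]
```

Close already. I'll make a small correction, descend to just above the knob top (184 mm), then check.

arm_command:
  translation:
    - [0.1,-0.1,2.5]
    - [0,0,0]
    - [0,0,0]
  twist: [0,0,0]

```text
time_s: 8.95
tool_pos: [0.574, -0.0559, 0.1931]
tool_rot: [178.5, 0.4, -21.9]
force: [0.9, 0.1, 0.9]
grip_width: 0.0394
```

```bash
python3 -c "
from h import *;rel([(-96,65,158)])
from cell import optics;import cv2;cv2.imwrite('pics/w3.png',optics.read_camera('wrist')['img'])"
```

```text
tcp in box mm [-95.3  61.5 193.1] rot [178.5   0.4 -21.9] dyaw -0.5 F [0.9 0.1 0.9] M [-0.05  0.08 -0.01] w 0.039373592337960214 t 8.95
tool cm [[-0.05 -0.44  3.5 ]]
```

View pics/w3.png

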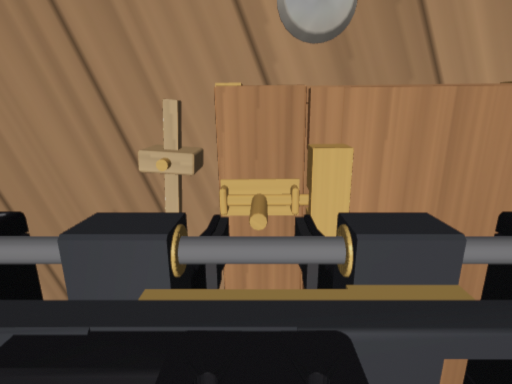

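The knob (column ~259) is midway between the fingers (columns ~215 and ~305). I'll shift 4 mm in y and descend.

arm_command:
  translation:
    - [0,-0.4,0]
    - [0,0,0]
    - [0,0,1.8]
    - [0,0,1.7]
    - [0,0,0]
  twist: [0,0,0,0,0]

```text
time_s: 9.62
tool_pos: [0.575, -0.053, 0.1561]
tool_rot: [178.5, 0.4, -21.9]
force: [-0.1, -0.4, 0.2]
grip_width: 0.039
```

arm_command:
  translation:
    - [0,0,0]
    - [0,0,0]
    - [0,0,0]
    - [0,0,0]
  twist: [0,0,0,0]
  grip: 0
  force: 25

```text
time_s: 10.12
tool_pos: [0.5744, -0.0528, 0.1563]
tool_rot: [178.5, 0.5, -21.9]
force: [-3.8, 1.5, 0.0]
grip_width: 0.0109
```

```bash
python3 -c "
from h import *;rel([(-119,65,158)])"
```

```text
tcp in box mm [-95.9  64.5 156.3] rot [178.5   0.5 -21.9] dyaw -0.6 F [-3.8  1.5  0. ] M [0.12 0.66 0.01] w 0.010945919104411795 t 10.125
tool cm [[-2.31 -0.02 -0.15]]
```

arm_command:
  translation:
    - [-0.5,0,0]
    - [-0.5,0,0]
    - [-0.5,0,0]
    - [-0.5,0,0]
    - [0,0,0]
  twist: [0,0,0,0,0]

```text
time_s: 10.75
tool_pos: [0.5569, -0.0459, 0.1564]
tool_rot: [178.5, 0.1, -21.9]
force: [1.3, -0.8, -2.7]
grip_width: 0.011
```

```bash
python3 -c "
from h import *;rel([(-119,65,158)])"
```

```text
tcp in box mm [-114.8   64.5  156.4] rot [ 1.785e+02  1.000e-01 -2.190e+01] dyaw -0.6 F [ 1.3 -0.8 -2.7] M [-0.18 -0.29  0.04] w 0.010990073741044831 t 10.75
tool cm [[-0.42 -0.04 -0.16]]
```

Drawn ~19 mm; I'll take about 2 mm more, release and lift.

arm_command:
  translation:
    - [-0.2,0,0]
    - [0,0,0]
  twist: [0,0]

```text
time_s: 11.0
tool_pos: [0.5548, -0.0451, 0.1564]
tool_rot: [178.6, 0.1, -22.0]
force: [1.5, -1.1, -4.0]
grip_width: 0.0112
```

arm_command:
  translation:
    - [0,0,0]
    - [0,0,0]
    - [0,0,0]
    - [0,0,-3]
    - [0,0,-3]
    - [0,0,0]
    - [0,0,0]
  twist: [0,0,0,0,0,0,0]
  grip: 45

```text
time_s: 11.88
tool_pos: [0.5536, -0.0428, 0.2177]
tool_rot: [178.5, 0.5, -21.9]
force: [-0.9, -0.2, -0.0]
grip_width: 0.0392
```

```bash
python3 -c "
from h import *;rel([(-30,-55,220)])
from cell import optics;import cv2;cv2.imwrite('pics/w4.png',optics.read_camera('wrist')['img'])"
```

```text
tcp in box mm [-119.    66.2  217.7] rot [178.5   0.5 -21.9] dyaw -0.6 F [-0.9 -0.2 -0. ] M [-0.08  0.03 -0.07] w 0.039233234214061476 t 11.875
tool cm [[9.010e+00 1.204e+01 1.000e-02]]
```

View pics/w4.png

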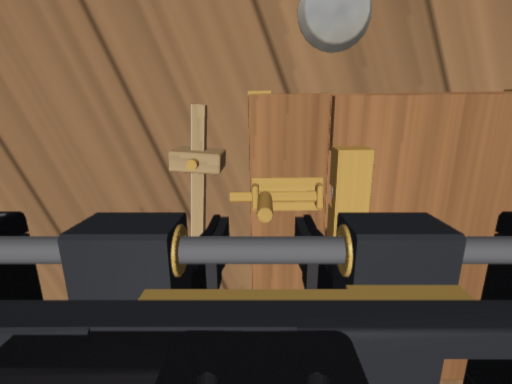

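The bolt is drawn: the knob (265,205) has moved to the front end, the rod sticks out at (240,197), and the gap at the cap is clear. Back to the pull.

arm_command:
  translation:
    - [3,4,0]
    - [3,4,0]
    - [3,4,0]
    - [0,0,0]
    - [0,0,0]
  twist: [0,-0.5,0,0,0]

```text
time_s: 12.55
tool_pos: [0.5917, -0.1886, 0.2137]
tool_rot: [178.4, 1.0, -21.2]
force: [0.4, 0.3, -0.2]
grip_width: 0.0392
```

```bash
python3 -c "
from h import *;rel([(-30,-55,154)])"
```

```text
tcp in box mm [-30.3 -55.6 213.7] rot [178.4   1.  -21.2] dyaw 0.2 F [ 0.4  0.3 -0.2] M [-0.07  0.01  0.02] w 0.0391798613863354 t 12.55
tool cm [[ 0.14 -0.23  5.96]]
```

arm_command:
  translation:
    - [0.1,-0.2,2]
    - [0,0,2]
    - [0,0,1.8]
    - [0,0,0]
    - [0,0,0]
  twist: [0,0,0,0,0]

```text
time_s: 13.18
tool_pos: [0.591, -0.1812, 0.1492]
tool_rot: [178.6, 1.3, -20.7]
force: [0.1, 0.1, 0.2]
grip_width: 0.0392
```

arm_command:
  translation:
    - [0,0,0]
    - [0,0,0]
    - [0,0,0]
    - [0,0,0]
    - [0,0,0]
  twist: [0,0,0,0,0]
  grip: 0
  force: 40

```text
time_s: 13.8
tool_pos: [0.5944, -0.1824, 0.1512]
tool_rot: [178.6, 0.8, -20.7]
force: [-2.3, 1.4, -2.1]
grip_width: 0.0088
```

```bash
python3 -c "
from h import *;rel([(-30,-55,154)])"
```

```text
tcp in box mm [-30.1 -48.9 151.2] rot [178.6   0.8 -20.7] dyaw 0.6 F [-2.3  1.4 -2.1] M [ 0.1   0.4  -0.07] w 0.008848584268528687 t 13.8
tool cm [[-0.    0.62 -0.27]]
```

arm_command:
  translation:
    - [0.1,0,-0.4]
    - [0.2,0,-0.6]
    - [0.2,0,-0.5]
    - [0.2,0,-0.5]
    - [0,0,0]
  twist: [0,0,0,0,0]

```text
time_s: 14.42
tool_pos: [0.6008, -0.1849, 0.1696]
tool_rot: [178.5, 0.9, -20.8]
force: [2.0, -0.4, -7.3]
grip_width: 0.009
```

```bash
python3 -c "
from h import *;rel([(-22,-49,171)])"
```

```text
tcp in box mm [-23.2 -48.9 169.6] rot [178.5   0.9 -20.8] dyaw 0.6 F [ 2.  -0.4 -7.3] M [-0.26 -0.36 -0.06] w 0.009004756253690346 t 14.425
tool cm [[ 0.12  0.01 -0.14]]
```

Free: it rose 18 mm with a 7 N pull. I'll continue along the arc.

arm_command:
  translation:
    - [0.5,0,-1.0]
    - [0.5,0,-0.9]
    - [0.6,0,-0.9]
    - [0.6,0,-0.9]
    - [0.7,0,-0.8]
    - [0,0,0]
  twist: [0,0,0,0,0,0]

```text
time_s: 15.18
tool_pos: [0.63, -0.1963, 0.2158]
tool_rot: [178.4, 1.0, -20.9]
force: [1.6, -2.0, -8.1]
grip_width: 0.0083
```

```bash
cat >> h.py <<'E'
def lid():
    from cell import telemetry
    o=telemetry.get_obs();p=np.load("pose2.npy");a=p[2];d=o["tool_pos"][:2]-p[:2]
    x=1000*(np.cos(a)*d[0]+np.sin(a)*d[1]);z=1000*o["tool_pos"][2]+18.8
    rx,rz=115-x,z-124
    th=np.arctan2(rz,rx)-np.arctan2(46,145);print("radius(152.1)",np.hypot(rx,rz).round(1),"theta",th.round(3),"front rise",(175*np.sin(th)).round(1))
    for t in (.65,.7,.75,.8):
        f=t+np.arctan2(46,145);print(t,"dx,dz up cm",((rx-152.1*np.cos(f))/10).round(2),((152.1*np.sin(f)-rz)/10).round(2))
E
python3 -c "
from h import *;rel([(-22,-49,171)]);lid()"
```

```text
tcp in box mm [  8.1 -48.9 215.8] rot [178.4   1.  -20.9] dyaw 0.5 F [ 1.6 -2.  -8.1] M [-0.32 -0.21 -0.07] w 0.008344761100380245 t 15.175
tool cm [[-2.93 -0.15  4.53]]
radius(152.1) 153.8 theta 0.495 front rise 83.2
0.65 dx,dz up cm 1.93 1.37
0.7 dx,dz up cm 2.56 1.8
0.75 dx,dz up cm 3.21 2.19
0.8 dx,dz up cm 3.89 2.54
```

arm_command:
  translation:
    - [0.8,0,-0.7]
    - [0.8,0,-0.6]
    - [0.8,0,-0.5]
    - [0.8,0,-0.4]
    - [0,0,0]
    - [0,0,0]
    - [0,0,0]
    - [0,0,0]
  twist: [0,0,0,0,0,0,0,0]

```text
time_s: 16.18
tool_pos: [0.6591, -0.2076, 0.2406]
tool_rot: [178.4, 1.5, -20.9]
force: [-2.5, -1.3, -4.9]
grip_width: 0.0089
```

```bash
python3 - <<'E'
from h import *;rel([(-22,-49,171)]);lid()
from cell import optics;import cv2
a=optics.read_camera('scene')['img'];b=optics.read_camera('top')['img']
cv2.imwrite('pics/f.png',np.hstack([cv2.resize(a[60:270,100:310],(400,400)),cv2.resize(b[80:280,215:415],(400,400))]))
E
```

```text
tcp in box mm [ 39.3 -48.9 240.6] rot [178.4   1.5 -20.9] dyaw 0.5 F [-2.5 -1.3 -4.9] M [-0.22  0.69 -0.06] w 0.008850688152720013 t 16.175
tool cm [[-5.95 -0.24  7.11]]
radius(152.1) 155.1 theta 0.754 front rise 119.8
0.65 dx,dz up cm -1.19 -1.1
0.7 dx,dz up cm -0.55 -0.68
0.75 dx,dz up cm 0.1 -0.29
0.8 dx,dz up cm 0.77 0.06
```

View pics/f.png

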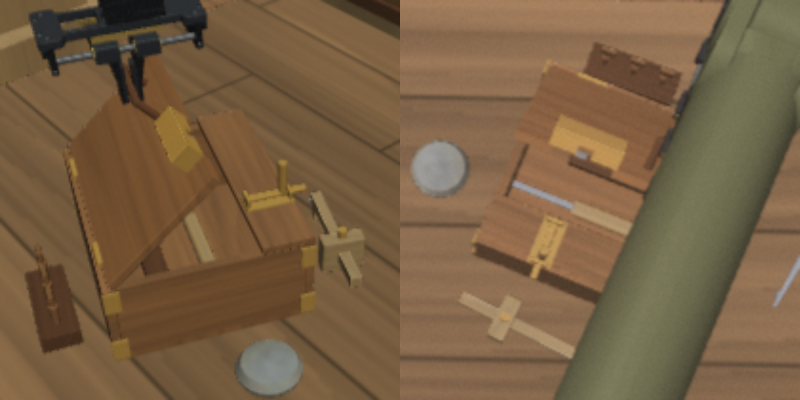

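The scene (left) and top (right) views show the lid standing open with the bar between the fingers (left picture, ~(135,90)) and the bolt drawn. The stone, gauge, peg block and reamer are undisturbed. Next, a check that it is holding still.

arm_command:
  translation:
    - [0,0,0]
    - [0,0,0]
    - [0,0,0]
    - [0,0,0]
    - [0,0,0]
    - [0,0,0]
    - [0,0,0]
    - [0,0,0]
  twist: [0,0,0,0,0,0,0,0]

```text
time_s: 17.27
tool_pos: [0.659, -0.2076, 0.2406]
tool_rot: [178.4, 1.5, -20.9]
force: [-2.4, -1.4, -4.3]
grip_width: 0.0085
```

```bash
python3 -c "
from cell import env;print(env.sign_off())"
```

```text
the job is handed in; nothing more can be done
None
```

I tugged the lid first, found it caught, slid the bolt back, raised the lid, and handed in with the gripper still holding it open.

- **Tug:** With the bolt as it was, the lid rose about 4 mm at the pull. It then stopped hard, with the pull rising from about 5 N to 24 N, and I lowered it again.
- **Bolt:** I drew it about 21 mm by its knob, from x = -96 mm to about -117 mm. It is clear of the lid in the wrist picture.
- **Lid:** It then came up with about 7 N. The gripper position puts it at about 0.75 rad, with the front edge about 120 mm up. That position sits about 3 mm off the ideal arc, which does not matter against the 100 mm asked for.
- **Hold:** The pose was steady to 0.1 mm over the last second, with about 5 N of load and the bar in the jaws (8.5–9 mm opening). The job took about 17 s.
- **Loose items:** The stone, gauge and peg block look unmoved in the last pictures. The reamer is only partly in view, and the part I can see looks undisturbed.

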